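# Tip the slide box out of its bin and stand it in the tray

### The job

Fetch the slide box with the round finger hole in its spine: it is packed too tightly between its two neighbours to be gripped, so first reach behind its top edge and tip it forward until it leans on the sloping front of the bin. Then grip it by the two sides of its spine, lift it out and stand it upright on its base in the white tray. Leave the other two boxes standing in the bin.

Things in the scene. Friction and masses are not known exactly. Their poses are not given: they have to be found in the camera images.
- slide_box: Box to fetch: closed white plastic, 56 deep (x) x 34 thick (y) x 140 mm tall (z), 0.18-0.35 kg. Told by a round black finger hole (looks only) with steel rim high in its spine; 12 mm lower than its neighbours. Origin: centre of underside; spine is its -x face, towards the robot. Starts upright in any slot of the bin, some 6 mm from its neighbours: too little for a finger.
- rack: Grey fixed bin, origin at underside, x and y as the box's. 3 slots along y, 40 mm apart; floor 6 mm high; outer walls 146 high. Back wall only 85 high, 2 mm behind the boxes: their upper backs are free to hook. In front a 70 mm plate slopes up from the spines' foot, 30 deg towards the robot. A box pulled forward at its top overbalances at 22 deg and rests there at about 30, its upper half clear.
- neighbour_1: Box to leave: like the one to fetch, 56 x 34 mm, but 152 mm tall and with a rectangular card holder instead of the hole in its spine. Origin: centre of its underside, z up. It stands loose in another slot of the bin.
- neighbour_2: Box to leave, the same as neighbour_1, standing loose in the remaining slot.
- tray: White plastic tray, 106 (its x) x 126 (its y) x 31 mm high, does not move; its y lies roughly along the world's x. Origin: centre of underside. Inner floor 2 mm above it, 90 x 110 mm between 30 mm high walls. The box has most room in it with its 56 mm side along the tray's y.
Not all that is in view belongs to the job. What is shaped like the neighbour_2 but yellow is not meant.

How it is judged:
By the outcome, as a careful person would: the job done as asked, in the order asked, and still so for the second after the job is handed in, with the robot touching nothing.
It also fails if it takes over 58 s, if anything falls off the work surface, if the arm or the gripper's body presses on something with over 40 N, if the wrist force passes 120 N, or if a joint passes its speed limit or range.

### The arm

A 7-joint arm with a two-finger parallel gripper is mounted at the origin on the work surface; the furniture and walls round the work are solid. World frame = base frame: x ahead of the robot, y to its left, z up, the work surface at z = 0. Lengths are in m, angles in rad, forces in N, time in s.
With the tool pointing down it reaches from about 0.4 to 0.875 m from the base axis. Payload 19.3 kg.
Tool frame: the origin (TCP) lies at the very end of the fingers, on their centre line; the grasp point (between the pads) lies 19 mm behind it; z points along the fingers, y is the line along which they close (so a half turn about z gives the same grasp; the last joint's range is limited). The gripper opens to 85 mm and grips with 20 to 120 N. Pads are 22 mm wide; open, the fingers measure 114 mm over their backs; the gripper's body (76 mm by 85 mm) begins 54 mm behind the grasp point. The pads swing forward as they close: fully open they stand 13 mm farther back than shut.
Start: joints at [-1.418, 0.521, -0.036, 1.599, 0.021, 1.021, -0.113], TCP at [0.138, 0.61, 0.231] pointing down, gripper open.
Joint ranges: [-2.91, 2.91], [-0.3, 2.13], [-1.5, 1.42], [0.17, 2.43], [-1.26, 4.41], [0.16, 1.93], [-2.52, 2.52]. Speed limits (rad/s): [1.89, 1.89, 2.39, 2.39, 3.01, 3.01, 3.01].

### API

Orientations are given as [roll, pitch, yaw] about the fixed x, y, z axes, in that order (R = Rz(yaw) Ry(pitch) Rx(roll)).
In Python, from workcell import bot gives the robot as it stands.
- The arm moves only by the shell command python3 -m crank 'ROWS' [FORCE]. ROWS is a JSON object of lists of equal length, an entry for each row: "travel": the shift along the world's x, y, z in cm, a list of three; "turn": the turn, a rotation vector about the world's x, y, z in degrees, a list of three; "gripper": the closure, from 0 (fully open) to 1 (shut). A call has exactly 5 rows; each row is the pose to reach, as a shift and turn from the pose commanded when the call began; what a row does not reach only later rows make up. A row lasts 1/10 s, in which the tool goes at most 50 mm and 8.59 degrees, less where a joint would pass 70% of its speed; a pose out of reach is approached as far as the arm can. A call with a gripper value outside its range is refused whole. The fingers move at their own pace and stop on an object; FORCE is the grip in N (left out, the last holds). Time passes only in rows, so rows that repeat a pose let the fingers close, or fill a call up. It gives the time, the measured TCP pose, the force, the opening and the grip force at its end, in the units of the state.
- bot.observe(): the state, without advancing time (a new reading comes with each control period).
- bot.grab_frame(name): name is "scene" or "top" or "wrist"; returns a dict with "pixels" (480x640x3 uint8, red, green, blue), "fx", "fy", "cx", "cy" (pixels), "extrinsics" (4x4, takes a point from world to camera coordinates). Camera axes: x right, y down, z forward; pixel columns grow to the right and rows downward; lengths in m; the calibration is good to about 2 mm. A picture is of the moment at which its call begins. There is no depth.
- bot.job_done(): hands the job in; it is judged then, once.
The state is a dict: "clock": time; "qpos": joint angles; "qd": joint speeds; "joint_efforts": joint torques, N m; "position": TCP position; "tool_rot": TCP orientation; "force": force on the tool from outside, world axes, zero at the start; "moment": the same for the moment, N m; "grip_width": finger opening in m; "finger_force": force on a finger pad.
Only numpy, scipy, OpenCV 4.12 (cv2) and the standard library are available. Lean on these libraries where they do the work, as an engineer would, in place of code of your own. Each camera call takes 0.05 s, during which the arm holds its last target. There are 200 camera calls.

## Working session

There is one attempt and no reset: what is moved stays moved. The work goes in short steps, Python scripts to look and compute and a shell command to move; the robot and the scene stay as the last step left them, time stands still between calls to the robot, and variables do not carry over. Pictures are saved under pics/ and viewed, at most 10 in all, crops included, and the job is handed in when it is done.

```bash
mkdir -p pics; ls; python3 - <<'E'
from workcell import bot
import cv2,numpy as np,pickle
o=bot.observe();print({k:np.round(v,3).tolist() for k,v in o.items()})
F={}
for n in("scene","top"):
    f=bot.grab_frame(n);F[n]=f;cv2.imwrite(f"pics/{n}0.png",f["pixels"][:,:,::-1])
    E=np.array(f["extrinsics"]);print(n,f["fx"],f["cx"],f["cy"],-E[:3,:3].T@E[:3,3],E[2,:3])
pickle.dump(F,open("f0.pkl","wb"))
E
```

```text
pics
{'clock': 0.0, 'qpos': [-1.418, 0.522, -0.036, 1.6, 0.021, 1.021, -0.113], 'qd': [0.0, -0.0, -0.002, -0.001, 0.0, -0.002, 0.0], 'joint_efforts': [0.002, -92.709, 1.981, -36.993, 0.018, 0.008, -0.0], 'position': [0.138, 0.609, 0.231], 'tool_rot': [-3.14, 0.0, 2.919], 'force': [0.001, -0.599, 0.047], 'moment': [-0.052, -0.0, -0.021], 'finger_force': 0.0, 'grip_width': 0.085}
scene 506.0252478015965 326.56117707549305 242.59215973351527 [ 0.03490346 -0.76143924  0.62107446] [ 0.42424304  0.69441055 -0.58121582]
top 523.5608036449198 326.93949178197846 230.93433100291995 [ 0.14462461 -0.05019571  0.86626422] [ 0.37360144 -0.01205001 -0.92751106]
```

View pics/scene0.png

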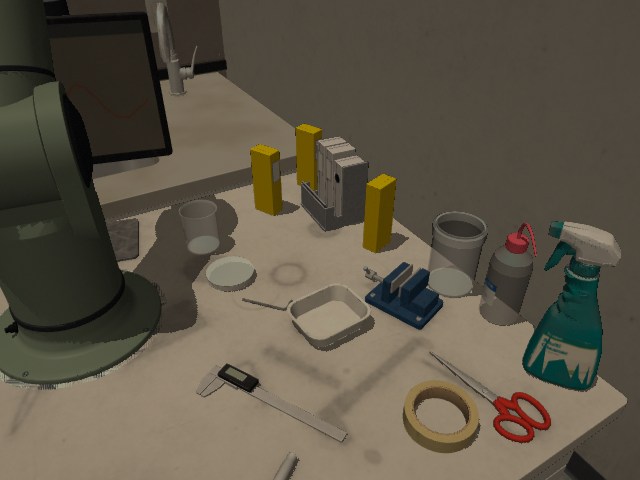

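View pics/top0.png

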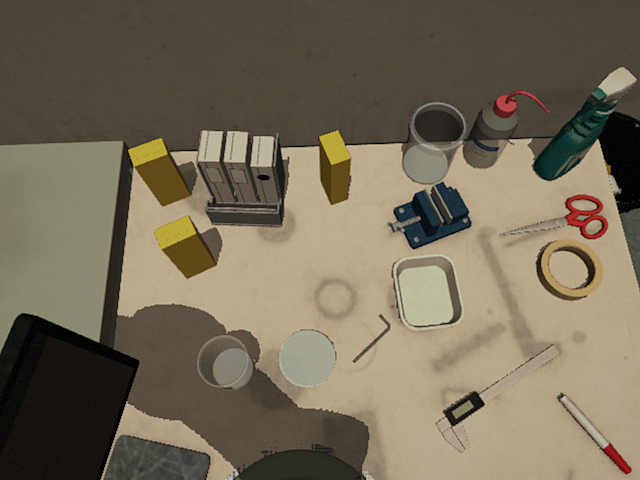

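The scene shows the bin (scene ~335,185; top ~240,180). The holed box is at the right in the top view (hole ~263,177), next to the −y wall. The tray is at top ~428,292. I'll take enlarged crops for corners.

```bash
cat >h.py <<'E'
import numpy as np,cv2
def ray(f,u,v):
    E=np.array(f["extrinsics"]);R=E[:3,:3];c=-R.T@E[:3,3]
    return c,R.T@np.array([(u-f["cx"])/f["fx"],(v-f["cy"])/f["fy"],1])
def onz(f,u,v,z):
    c,d=ray(f,u,v);return c+d*(z-c[2])/d[2]
def proj(f,P):
    E=np.array(f["extrinsics"]);p=E[:3,:3]@np.array(P)+E[:3,3]
    return np.array([f["cx"]+f["fx"]*p[0]/p[2],f["cy"]+f["fy"]*p[1]/p[2]])
E
python3 - <<'E'
import pickle,cv2,numpy as np
from h import *
F=pickle.load(open("f0.pkl","rb"))
t=F["top"]["pixels"];s=F["scene"]["pixels"]
a=cv2.resize(t[120:235,190:295],None,fx=5,fy=5,interpolation=cv2.INTER_CUBIC)
b=cv2.resize(t[245:340,380:475],(275,275))
c=np.zeros((575,800,3),np.uint8);c[:575,:525]=a;c[:275,525:]=b
c[290:290+285,525:]=cv2.resize(s[130:235,285:385],(275,285))
cv2.imwrite("pics/c0.png",c[:,:,::-1])
# tray rim
g=cv2.cvtColor(t,cv2.COLOR_RGB2HSV)
m=((g[...,1]<60)&(g[...,2]>95)).astype(np.uint8)*255
m[:, :385]=0;m[:245]=0;m[340:]=0;m[:,475:]=0
cs=max(cv2.findContours(m,0,2)[0],key=cv2.contourArea)
p=np.array([onz(F["top"],u,v,.031)[:2] for u,v in cs[:,0]],np.float32)
print(cv2.minAreaRect(p),cv2.boundingRect(cs))
E
```

```text
((0.36900824308395386, -0.2229921519756317), (0.1264735460281372, 0.10691940784454346), 3.6696884632110596) (393, 253, 72, 78)
```

View pics/c0.png

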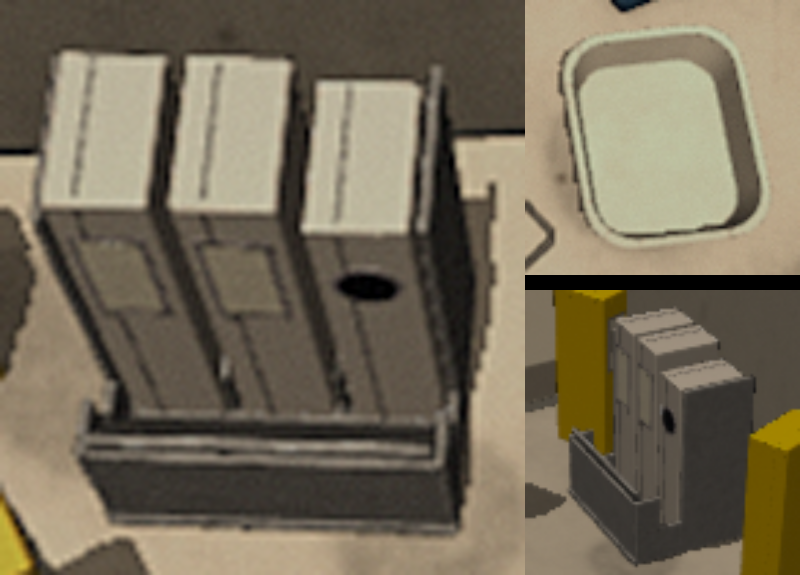

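The crop shows the holed box's top face with corners at about (318,80), (420,83), (415,235), (302,235) in the crop. The other two tops are to its left and the steep wall to its right.

```bash
python3 - <<'E'
import pickle,cv2,numpy as np
from h import *
F=pickle.load(open("f0.pkl","rb"));t=F["top"]
def C(u,v,z): return onz(t,190+(u-2)/5,120+(v-2)/5,z)[:2]
for n,z,pts in(("T",.146,[(302,235),(415,235),(420,83),(316,80)]),("N2",.158,[(170,212),(283,214),(295,60),(184,55)]),("N1",.158,[(42,208),(155,212),(166,57),(60,52)]),
 ("plate top",.067,[(82,455),(436,462)]),("binfoot",0,[(110,522),(457,530)])):
    p=np.array([C(*q,z) for q in pts]);print(n,np.round(p,4).tolist(),p.mean(0).round(4))
    if len(p)>3: print(" depth",np.linalg.norm(p[2]-p[1]),np.linalg.norm(p[3]-p[0]),"w",np.linalg.norm(p[1]-p[0]),np.linalg.norm(p[3]-p[2]),"yaw",np.degrees([np.arctan2(*(p[2]-p[1])[::-1]),np.arctan2(*(p[3]-p[0])[::-1])]))
# scene cross check: T top corners
for q in C(302,235,.146),C(415,235,.146),C(420,83,.146): print(proj(F["scene"],[*q,.146]))
g=cv2.cvtColor(t["pixels"],cv2.COLOR_RGB2HSV)
m=cv2.inRange(g,(20,150,60),(35,255,255))
for c in cv2.findContours(m,0,2)[0]:
    if cv2.contourArea(c)>200:
        x,y,w,h=cv2.boundingRect(c);print("yellow",onz(t,x,y,.152)[:2].round(3),onz(t,x+w,y+h,0)[:2].round(3))
E
```

```text
T [[0.5479, 0.0562], [0.5464, 0.0209], [0.6016, 0.0192], [0.6041, 0.0525]] [0.575  0.0372]
 depth 0.05519257961801201 0.056329073387416606 w 0.035297715118203406 0.03338624649598981 yaw [-1.71533965 -3.69229263]
N2 [[0.5509, 0.0952], [0.5487, 0.0604], [0.6041, 0.0576], [0.6074, 0.0927]] [0.5778 0.0765]
 depth 0.05539442010731874 0.05654538136268758 w 0.034900335921439 0.035286584965775684 yaw [-2.89693215 -2.53718886]
N1 [[0.5539, 0.1347], [0.5511, 0.0998], [0.6069, 0.0984], [0.6101, 0.132]] [0.5805 0.1162]
 depth 0.055814088379840296 0.05626072854769618 w 0.03502338993043497 0.03376888916214774 yaw [-1.49772315 -2.80560502]
plate top [[0.5115, 0.1402], [0.5041, 0.0218]] [0.5078 0.081 ]
binfoot [[0.5154, 0.1448], [0.5072, 0.0204]] [0.5113 0.0826]
[332.71583549 159.52036588]
[341.16165285 166.33249098]
[363.83029894 160.52455437]
yellow [0.467 0.197] [0.414 0.133]
yellow [0.604 0.25 ] [0.553 0.186]
yellow [ 0.606 -0.054] [ 0.543 -0.107]
```

```bash
python3 - <<'E'
import pickle
from h import *
F=pickle.load(open("f0.pkl","rb"))
for n in F: print(n,proj(F[n],[.138,.609,.231]),proj(F[n],[.138,.609,.43]),proj(F[n],[.628,.035,.25]))
t=F["top"]
print("edge",onz(t,180,143,0),onz(t,300,143,0),onz(t,380,140,0),"side",onz(t,120,300,0),"monitor",onz(t,135,360,.3))
E
```

```text
scene [68.49498415 77.53455013] [ 42.12311749 -13.77798188] [372.74469705 107.68833866]
top [-266.90112849  473.92230955] [-545.73569842  488.90234078] [255.51756454  81.51135496]
edge [0.6865134  0.21252922 0.        ] [ 0.67695664 -0.0171458   0.        ] [ 6.77230396e-01 -1.70574221e-01  1.11022302e-16] side [0.38174215 0.29422297 0.        ] monitor [0.23341587 0.15196221 0.3       ]
```

```bash
python3 -m crank '{"travel":[[0,0,2],[0,0,5],[2,-2,9],[5,-5,10],[8,-9,10]],"turn":[[0,0,0],[0,0,0],[0,0,2],[0,0,5],[0,0,9.2]],"gripper":[0.3,0.6,1,1,1]}' 30
```

```text
clock: 0.6
position: [0.2187, 0.5196, 0.3326]
tool_rot: [3.139, 0.001, 3.083]
force: [1.3, 0.5, -0.1]
grip_width: 0.0124
finger_force: 0.0
```

```bash
python3 - <<'E'
import pickle
from h import *
F=pickle.load(open("f0.pkl","rb"))
P=lambda f:np.array([[f["fx"],0,f["cx"]],[0,f["fy"],f["cy"]],[0,0,1]])@np.array(f["extrinsics"])[:3]
for a in((137,358),(22,316),(75,475)):
  for b in((150,13),(170,152)):
    X=cv2.triangulatePoints(P(F["top"]),P(F["scene"]),np.float64(a),np.float64(b));X=(X[:3]/X[3])[:,0]
    print(a,b,X.round(3),proj(F["top"],X)-a)
E
```

```text
(137, 358) (150, 13) [0.223 0.095 0.453] [  2.9454875  -15.95300516]
(137, 358) (170, 152) [0.252 0.193 0.179] [-0.28148306  1.93512959]
(22, 316) (150, 13) [0.257 0.203 0.433] [ 0.93936525 -5.43987673]
(22, 316) (170, 152) [0.319 0.406 0.083] [-1.78345244 13.57185427]
(75, 475) (150, 13) [0.18  0.125 0.455] [ 18.23566287 -73.57376836]
(75, 475) (170, 152) [0.182 0.247 0.174] [ 14.393725   -54.87933353]
```

```bash
python3 - <<'E'
from workcell import bot
import cv2,numpy as np
a=bot.grab_frame("scene")["pixels"];b=bot.grab_frame("top")["pixels"]
cv2.imwrite("pics/m1.png",np.hstack([cv2.resize(a,(400,300)),cv2.resize(b,(400,300))])[:,:,::-1])
E
```

```text
(no output)
```

View pics/m1.png

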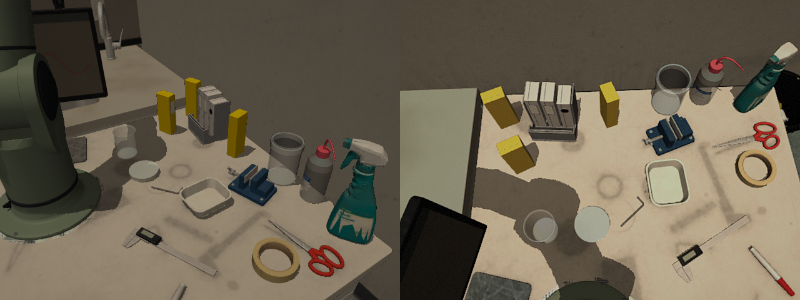

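The scene is unchanged. The monitor's vertical edge is at about (.255,.20), z .18–.43, and it hides the hand in the scene view. I'll bulge the route outward, high above everything.

```bash
python3 -m crank '{"travel":[[5,-2,4],[9,-5,5],[13,-8,5],[17,-11,5],[20,-14,5]],"turn":[[0,0,0],[0,0,0],[0,0,0],[0,0,0],[0,0,0]],"gripper":[1,1,1,1,1]}'
python3 -m crank '{"travel":[[3,-4,0],[5,-8,0],[8,-12,0],[10,-16,0],[12,-19,0]],"turn":[[0,0,0],[0,0,0],[0,0,0],[0,0,0],[0,0,0]],"gripper":[1,1,1,1,1]}'
python3 -m crank '{"travel":[[2,-3,0],[4,-6,0],[6,-9,0],[8,-12,0],[9,-15,0]],"turn":[[0,0,0],[0,0,0],[0,0,0],[0,0,0],[0,0,0]],"gripper":[1,1,1,1,1]}'
python3 -c "
from workcell import bot;o=bot.observe();print(o['qpos'])"
```

```text
clock: 1.2
position: [0.4136, 0.3837, 0.3812]
tool_rot: [-3.142, -0.0, 3.079]
force: [0.4, 0.4, 0.1]
grip_width: -0.0004
finger_force: 0.0
clock: 1.7
position: [0.5329, 0.1922, 0.3812]
tool_rot: [-3.141, -0.0, 3.077]
force: [0.7, 0.2, -0.6]
grip_width: -0.0001
finger_force: 0.0
clock: 2.2
position: [0.623, 0.0437, 0.3805]
tool_rot: [-3.141, -0.001, 3.079]
force: [0.1, 0.2, 0.0]
grip_width: -0.0002
finger_force: 0.0
[-0.32431451  0.42073163  0.24119092  1.39990194 -0.10017817  1.33387446
  1.42853656]
```

```bash
python3 -m crank '{"travel":[[0,-0.2,-2],[-0.2,-0.5,-5],[-0.2,-0.5,-9],[-0.2,-0.5,-13],[-0.2,-0.5,-17]],"turn":[[-0.4,-7,0],[-0.9,-15,0],[-0.9,-15,0],[-0.9,-15,0],[-0.9,-15,0]],"gripper":[1,1,1,1,1]}'
python3 -m crank '{"travel":[[0,0,0],[0,0,-1],[0,0,-2.5],[0,0,-2.5],[0,0,-2.5]],"turn":[[0,0,0],[0,0,0],[0,0,0],[0,0,0],[0,0,0]],"gripper":[1,1,1,1,1]}'
python3 - <<'E'
from workcell import bot
import cv2,numpy as np
a=bot.grab_frame("scene")["pixels"];b=bot.grab_frame("top")["pixels"]
cv2.imwrite("pics/m2.png",np.hstack([cv2.resize(a[50:250,270:420],(400,533)),cv2.resize(b[50:250,170:320],(400,533))])[:,:,::-1])
E
```

```text
clock: 2.7
position: [0.6195, 0.0402, 0.21]
tool_rot: [3.141, 0.263, 3.079]
force: [1.0, 1.0, 0.6]
grip_width: -0.0001
finger_force: 0.0
clock: 3.2
position: [0.6208, 0.0401, 0.1877]
tool_rot: [3.141, 0.264, 3.079]
force: [-0.2, -0.6, -0.1]
grip_width: 0.0003
finger_force: 0.0
```

View pics/m2.png

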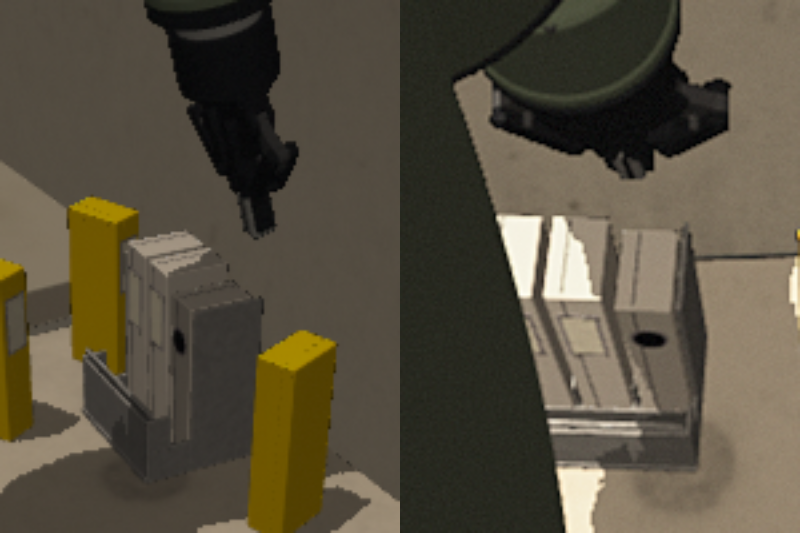

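```bash
python3 - <<'E'
import pickle
from h import *
F=pickle.load(open("f0.pkl","rb"))
for n in F: print(n,proj(F[n],[.6208,.0401,.1877]))
E
python3 -m crank '{"travel":[[0.3,-0.3,0],[0.6,-0.6,0],[0.6,-0.6,0],[0.6,-0.6,-1],[0.6,-0.6,-1]],"turn":[[0,0,0],[0,0,0],[0,0,0],[0,0,0],[0,0,0]],"gripper":[1,1,1,1,1]}'
```

```text
scene [366.73045722 136.43930873]
top [257.39150958 111.29351055]
clock: 3.8
position: [0.6254, 0.034, 0.1748]
tool_rot: [3.141, 0.26, 3.079]
force: [-0.8, 0.1, 0.3]
grip_width: 0.0003
finger_force: 0.0
```

```bash
python3 -m crank '{"travel":[[0,0,-1],[0,0,-2],[0,0,-3],[0,0,-4],[0,0,-4.4]],"turn":[[0,0,0],[0,0,0],[0,0,0],[0,0,0],[0,0,0]],"gripper":[1,1,1,1,1]}'
python3 -m crank '{"travel":[[-0.3,0,0],[-0.6,0,0],[-0.9,0.1,0],[-1.2,0.1,0],[-1.5,0.1,0]],"turn":[[0,0,0],[0,0,0],[0,0,0],[0,0,0],[0,0,0]],"gripper":[1,1,1,1,1]}'
```

```text
clock: 4.3
position: [0.6256, 0.034, 0.1308]
tool_rot: [3.141, 0.261, 3.079]
force: [0.6, -0.2, 0.2]
grip_width: -0.0
finger_force: 0.0
clock: 4.8
position: [0.6111, 0.0352, 0.1327]
tool_rot: [3.141, 0.263, 3.079]
force: [1.6, 0.1, 0.8]
grip_width: 0.0003
finger_force: 0.3
```

```bash
python3 -m crank '{"travel":[[-0.5,0,0.1],[-1,0,0.2],[-1.5,0.1,0.3],[-2,0.1,0.4],[-2.5,0.2,0.5]],"turn":[[0,0,0],[0,0,0],[0,0,0],[0,0,0],[0,0,0]],"gripper":[1,1,1,1,1]}'
python3 -m crank '{"travel":[[-0.4,0,0.1],[-0.8,0,0.2],[-1.2,0.1,0.3],[-1.6,0.1,0.4],[-2,0.1,0.5]],"turn":[[0,0,0],[0,0,0],[0,0,0],[0,0,0],[0,0,0]],"gripper":[1,1,1,1,1]}'
python3 - <<'E'
from workcell import bot
import cv2,numpy as np
a=bot.grab_frame("scene")["pixels"];b=bot.grab_frame("top")["pixels"]
cv2.imwrite("pics/m3.png",np.hstack([cv2.resize(a[50:250,270:420],(400,533)),cv2.resize(b[50:250,170:320],(400,533))])[:,:,::-1])
E
```

```text
clock: 5.3
position: [0.5856, 0.037, 0.1373]
tool_rot: [3.141, 0.262, 3.079]
force: [0.3, -0.7, 0.5]
grip_width: -0.0006
finger_force: 0.1
clock: 5.8
position: [0.5658, 0.0381, 0.1423]
tool_rot: [3.141, 0.262, 3.079]
force: [0.8, -0.6, 0.5]
grip_width: 0.0003
finger_force: 0.0
```

View pics/m3.png

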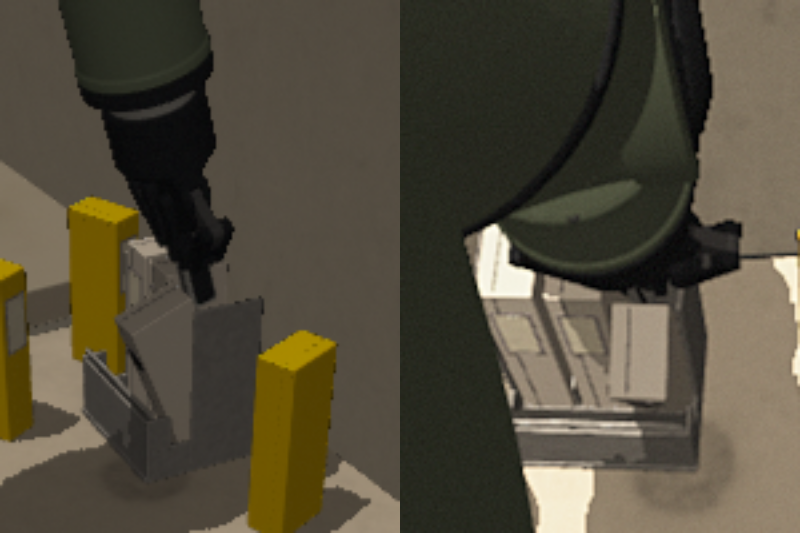

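The picture shows the box leaning about 20° (scene crop ~(165,350)) with the fingers just behind its top edge at (200,300). The neighbours are still standing. I'll pull on past the balance point.

```bash
python3 -m crank '{"travel":[[-0.4,0,0.1],[-0.8,0,0.2],[-1.2,0.1,0.3],[-1.6,0.1,0.3],[-2,0.1,0.4]],"turn":[[0,0,0],[0,0,0],[0,0,0],[0,0,0],[0,0,0]],"gripper":[1,1,1,1,1]}'
python3 -m crank '{"travel":[[-0.1,0,0],[-0.1,0,0],[1,0,2],[1,0,6],[1,0,10]],"turn":[[0,0,0],[0,0,0],[0,0,0],[0,0,0],[0,0,0]],"gripper":[1,1,1,1,1]}'
python3 -m crank '{"travel":[[0,0,4],[0,-5,8],[0,-10,10],[0,-15,10],[0,-19,10]],"turn":[[0,0,0],[0,0,0],[0,0,0],[0,0,0],[0,0,0]],"gripper":[0.5,0.4,0.35,0.35,0.35]}'
python3 - <<'E'
from workcell import bot
import cv2,numpy as np,pickle
A=bot.grab_frame("scene");B=bot.grab_frame("top");pickle.dump({"scene":A,"top":B},open("f1.pkl","wb"))
a=A["pixels"];b=B["pixels"]
cv2.imwrite("pics/m4.png",np.hstack([cv2.resize(a[110:245,285:385],(400,540),interpolation=2),cv2.resize(b[110:245,190:290],(400,540),interpolation=2)])[:,:,::-1])
E
```

```text
clock: 6.4
position: [0.5457, 0.0391, 0.1462]
tool_rot: [3.141, 0.262, 3.079]
force: [-0.3, 0.5, 0.1]
grip_width: 0.0
finger_force: 0.0
clock: 6.9
position: [0.556, 0.0388, 0.2471]
tool_rot: [-3.141, 0.261, 3.079]
force: [-0.2, -0.3, 0.6]
grip_width: -0.0001
finger_force: 0.0
clock: 7.4
position: [0.5563, -0.1466, 0.3475]
tool_rot: [3.141, 0.265, 3.08]
force: [0.9, 0.2, -0.6]
grip_width: 0.0554
finger_force: 0.0
```

View pics/m4.png

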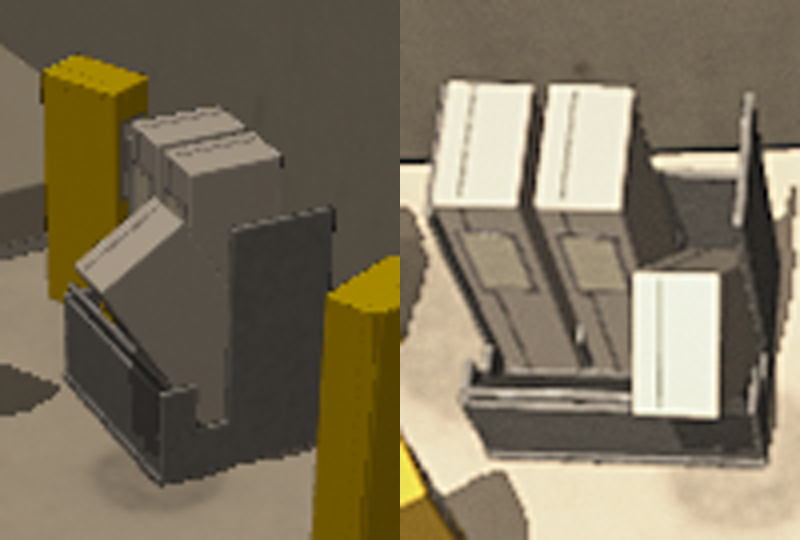

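The box rests on the front plate. Its top-face corners are at top crop (632,415), (718,417), (720,272), (633,270) and scene crop (78,268), (105,292), (186,222), (157,202). The neighbours are upright.

```bash
python3 - <<'E'
import pickle
from h import *
F=pickle.load(open("f1.pkl","rb"))
P=lambda f:np.array([[f["fx"],0,f["cx"]],[0,f["fy"],f["cy"]],[0,0,1]])@np.array(f["extrinsics"])[:3]
T=[(632,415),(718,417),(720,272),(633,270)];S=[(78,268),(105,292),(186,222),(157,202)]
Q=[]
for a,b in zip(T,S):
    a=(190+(a[0]-400-1.5)/4,110+(a[1]-1.5)/4);b=(285+(b[0]-1.5)/4,110+(b[1]-1.5)/4)
    X=cv2.triangulatePoints(P(F["top"]),P(F["scene"]),np.float64(a),np.float64(b));X=(X[:3]/X[3])[:,0];Q.append(X)
    print(X.round(4),(proj(F["top"],X)-a).round(1))
Q=np.array(Q);c=Q.mean(0);d=(Q[2]+Q[3]-Q[0]-Q[1])/2;w=(Q[0]+Q[3]-Q[1]-Q[2])/2
print("c",c.round(4),"depth",np.linalg.norm(d),"tilt",np.degrees(np.arctan2(d[2],np.hypot(d[0],d[1]))),"w",np.linalg.norm(w),w)
E
```

```text
[0.4808 0.0621 0.1205] [ 0.2 -0.7]
[0.4775 0.0283 0.1232] [ 0.2 -0.8]
[0.5241 0.0247 0.1526] [ 0.1 -0.2]
[0.528  0.0588 0.1485] [-0.   0.1]
c [0.5026 0.0435 0.1362] depth 0.05512561106199133 tilt 31.38312875536408 w 0.034305702585800964 [ 0.00356547  0.03395215 -0.00337938]
```

```bash
python3 -m crank '{"travel":[[-3,4,0],[-6,8,0],[-9,12,-1],[-12,16,-3],[-12.2,19.4,-6]],"turn":[[-0.4,-7,0],[-0.9,-15,0],[-0.9,-15,0],[-0.9,-15,0],[-0.9,-15,0]],"gripper":[0.35,0.35,0.35,0.35,0.35]}' 60
python3 -m crank '{"travel":[[0,0,-2],[0,0,-4.2],[0,0,-4.2],[0,0,-4.2],[0,0,-4.2]],"turn":[[0,0,0],[0,0,0],[0,0,0],[0,0,0],[0,0,0]],"gripper":[0.35,0.35,0.35,0.35,0.35]}'
```

```text
clock: 8.0
position: [0.4432, 0.0221, 0.3061]
tool_rot: [3.14, 0.527, 3.078]
force: [1.1, -0.4, -1.1]
grip_width: 0.0554
finger_force: 0.0
clock: 8.5
position: [0.4452, 0.0206, 0.2644]
tool_rot: [-3.142, 0.525, 3.078]
force: [0.5, -0.0, 0.5]
grip_width: 0.0556
finger_force: 0.0
```

```bash
python3 -m crank '{"travel":[[-1.1,1.3,0],[-1.1,2.6,-1.9],[0.4,2.5,-4.5],[1.9,2.4,-7.1],[1.9,2.4,-7.1]],"turn":[[0,0,0],[0,0,0],[0,0,0],[0,0,0],[0,0,0]],"gripper":[0.35,0.35,0.35,0.35,0.35]}' 60
python3 - <<'E'
from workcell import bot
import cv2,numpy as np
o=bot.observe();print(o["position"])
a=bot.grab_frame("scene")["pixels"];w=bot.grab_frame("wrist")["pixels"]
cv2.imwrite("pics/m5.png",np.hstack([cv2.resize(a[90:240,260:410],(400,400)),cv2.resize(w,(400,400))])[:,:,::-1])
E
```

```text
clock: 9.0
position: [0.4644, 0.0443, 0.1944]
tool_rot: [-3.14, 0.527, 3.078]
force: [0.1, -0.1, -0.1]
grip_width: 0.0553
finger_force: 0.0
[0.46440596 0.04425779 0.19436233]
```

View pics/m5.png

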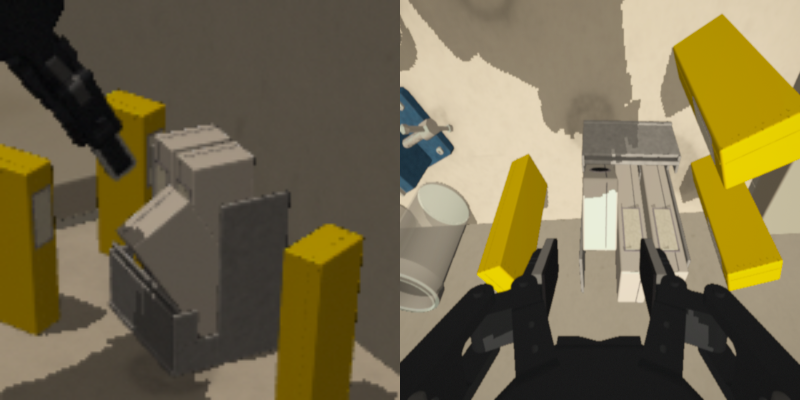

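In the wrist view the white box top (~600,220) is centred between the fingers (548 and 650), so I'll descend along the box axis.

```bash
python3 -m crank '{"travel":[[1.2,0,-2.1],[2.4,-0.1,-4.2],[3.6,-0.2,-6.3],[4.4,-0.2,-7.7],[5,-0.3,-8.8]],"turn":[[0,0,0],[0,0,0],[0,0,0],[0,0,0],[0,0,0]],"gripper":[0.35,0.35,0.35,0.35,0.35]}' 60
python3 -m crank '{"travel":[[0,0,0],[0,0,0],[0,0,0],[0,0,0],[0,0,0]],"turn":[[0,0,0],[0,0,0],[0,0,0],[0,0,0],[0,0,0]],"gripper":[0.4,0.5,0.7,0.8,0.8]}' 60
```

```text
clock: 9.6
position: [0.5136, 0.04, 0.106]
tool_rot: [-3.134, 0.524, 3.08]
force: [0.3, -0.0, 1.1]
grip_width: 0.0556
finger_force: 0.0
clock: 10.1
position: [0.5132, 0.0408, 0.1068]
tool_rot: [-3.137, 0.526, 3.079]
force: [-5.4, -1.5, 11.7]
grip_width: 0.0335
finger_force: 60.3
```

```bash
python3 -m crank '{"travel":[[-0.5,0,0.9],[-1,0.1,1.8],[-1.7,0.1,3],[-2.4,0.2,4.2],[-3.2,0.2,5.6]],"turn":[[0,0,0],[0,0,0],[0,0,0],[0,0,0],[0,0,0]],"gripper":[0.8,0.8,0.8,0.8,0.8]}' 60
python3 -m crank '{"travel":[[-1,0.1,1.7],[-2,0.1,3.5],[-3,0.2,5.2],[-4,0.3,6.9],[-4.6,0.3,8]],"turn":[[0,0,0],[0,0,0],[0,0,0],[0,0,0],[0,0,0]],"gripper":[0.8,0.8,0.8,0.8,0.8]}' 60
```

```text
clock: 10.6
position: [0.4805, 0.0433, 0.1625]
tool_rot: [-3.139, 0.524, 3.079]
force: [0.2, 0.1, -2.2]
grip_width: 0.0335
finger_force: 60.4
clock: 11.1
position: [0.4343, 0.0465, 0.2432]
tool_rot: [-3.139, 0.526, 3.079]
force: [-0.1, 0.4, -2.1]
grip_width: 0.0336
finger_force: 60.5
```

```bash
python3 -m crank '{"travel":[[0,-1,2],[0,-3,3],[0,-5,3],[0,-7,3],[0,-9,3]],"turn":[[0.4,7,0],[0.9,14,0],[1.3,21,0],[1.7,27,0],[1.9,30,0]],"gripper":[0.8,0.8,0.8,0.8,0.8]}' 60
python3 -m crank '{"travel":[[0,-3,0],[-1,-7,0],[-3,-11,0],[-5,-15,0],[-7,-18,0]],"turn":[[0,0,2],[0,0,4],[0,0,6],[0,0,7.3],[0,0,7.3]],"gripper":[0.8,0.8,0.8,0.8,0.8]}' 60
```

```text
clock: 11.6
position: [0.4342, -0.0429, 0.2736]
tool_rot: [-3.126, 0.104, 3.077]
force: [0.2, -0.5, -0.9]
grip_width: 0.0334
finger_force: 60.6
clock: 12.1
position: [0.3638, -0.2254, 0.2722]
tool_rot: [-3.123, 0.107, -3.083]
force: [0.6, -0.3, -1.5]
grip_width: 0.0336
finger_force: 60.7
```

```bash
python3 -m crank '{"travel":[[0,0,0],[0,0,0],[0,0,0],[0,0,0],[0,0,0]],"turn":[[0.4,3,0],[0.7,6.1,0],[0.7,6.1,0],[0.7,6.1,0],[0.7,6.1,0]],"gripper":[0.8,0.8,0.8,0.8,0.8]}' 60
python3 - <<'E'
from workcell import bot
import cv2,numpy as np,pickle
A=bot.grab_frame("scene");pickle.dump(A,open("f2.pkl","wb"))
a=A["pixels"]
cv2.imwrite("pics/m6.png",cv2.resize(a[80:380,200:500],(600,600),interpolation=2)[:,:,::-1])
E
```

```text
clock: 12.6
position: [0.3648, -0.2235, 0.2718]
tool_rot: [3.142, 0.001, -3.083]
force: [-0.1, 0.2, -2.1]
grip_width: 0.0337
finger_force: 60.7
```

View pics/m6.png

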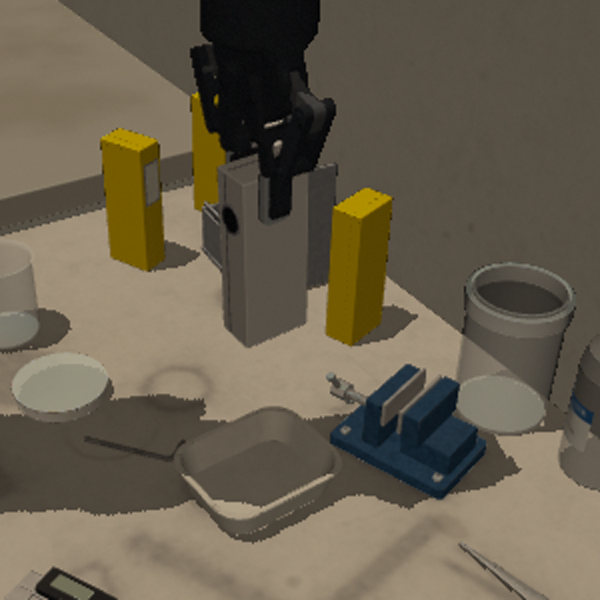

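The box is held roughly upright above the tray, with bottom corners at crop (225,328), (248,346), (306,320). Next I check its tilt numerically.

```bash
python3 - <<'E'
import pickle
from h import *
f=pickle.load(open("f2.pkl","rb"))
y=np.radians(3.4);ex=np.array([np.cos(y),np.sin(y),0]);ey=np.array([-np.sin(y),np.cos(y),0])
for tilt in(-3,0,3):
  t=np.radians(tilt);e1=ex*np.cos(t)+np.array([0,0,-np.sin(t)]);e3=np.array([0,0,np.cos(t)])+ex*np.sin(t)
  c=np.array([.3648,-.2235,.2718])
  print(tilt,[((proj(f,c+e1*(.006+a*.028)+ey*b*.017+e3*h)-[200,80])*2).round().tolist() for a,b,h in((-1,1,-.105),(-1,-1,-.105),(1,-1,-.105),(-1,1,.035),(-1,-1,.035),(1,-1,.035))])
# dominant vertical edge via red/gray gradient in side face
a=cv2.cvtColor(f["pixels"],cv2.COLOR_RGB2GRAY)[80:380,200:500]
e=cv2.Canny(cv2.resize(a,(600,600),interpolation=2),30,80);m=np.zeros_like(e);m[150:360,210:320]=255
for l in cv2.HoughLinesP(e&m,1,np.pi/360,40,minLineLength=40,maxLineGap=8)[:,0]: print(l)
E
```

```text
-3 [[224.0, 326.0], [249.0, 348.0], [309.0, 321.0], [214.0, 165.0], [241.0, 184.0], [308.0, 159.0]]
0 [[218.0, 328.0], [243.0, 350.0], [303.0, 325.0], [216.0, 163.0], [243.0, 182.0], [310.0, 161.0]]
3 [[212.0, 329.0], [237.0, 351.0], [297.0, 329.0], [218.0, 160.0], [246.0, 179.0], [312.0, 162.0]]
[308 251 308 172]
[221 265 223 312]
[225 233 226 275]
[260 171 260 222]
[257 217 257 176]
[249 347 305 324]
[218 184 220 241]
```

```bash
python3 -m crank '{"travel":[[0,0,-3],[0,0,-6],[0,0,-9],[0,0,-12],[0,0,-14]],"turn":[[0,2,0],[0,2,0],[0,2,0],[0,2,0],[0,2,0]],"gripper":[0.8,0.8,0.8,0.8,0.8]}' 60
python3 -m crank '{"travel":[[0,0,-0.4],[0,0,-0.8],[0,0,-1.2],[0,0,-1.6],[0,0,-1.9]],"turn":[[0,0,0],[0,0,0],[0,0,0],[0,0,0],[0,0,0]],"gripper":[0.8,0.8,0.8,0.8,0.8]}'

```

```text
clock: 13.15
position: [0.3643, -0.2234, 0.1302]
tool_rot: [3.139, -0.035, -3.084]
force: [-0.7, -0.1, -1.7]
grip_width: 0.0329
finger_force: 60.6
clock: 13.65
position: [0.3652, -0.224, 0.1129]
tool_rot: [3.14, -0.034, -3.084]
force: [-0.5, -0.2, -1.7]
grip_width: 0.0332
finger_force: 60.5
```

```bash
python3 -m crank '{"travel":[[0,0,-0.1],[0,0,-0.2],[0,0,-0.3],[0,0,-0.4],[0,0,-0.4]],"turn":[[0,0,0],[0,0,0],[0,0,0],[0,0,0],[0,0,0]],"gripper":[0.8,0.8,0.8,0.8,0.8]}' 30
```

```text
clock: 14.15
position: [0.3649, -0.2238, 0.1086]
tool_rot: [3.139, -0.035, -3.084]
force: [0.3, 0.9, -1.9]
grip_width: 0.0335
finger_force: 60.5
```

```bash
python3 -m crank '{"travel":[[0,0,-0.1],[0,0,-0.2],[0,0,-0.3],[0,0,-0.3],[0,0,-0.3]],"turn":[[0,0,0],[0,0,0],[0,0,0],[0,0,0],[0,0,0]],"gripper":[0.8,0.8,0.8,0.8,0.8]}' 30
```

```text
clock: 14.65
position: [0.3653, -0.2238, 0.1072]
tool_rot: [3.141, -0.034, -3.084]
force: [-9.3, 7.2, 50.4]
grip_width: 0.0331
finger_force: 67.3
```

```bash
python3 -m crank '{"travel":[[0,0,0.2],[0,0,0.2],[0,0,0.2],[0,0,0.2],[0,0,0.2]],"turn":[[0,0,0],[0,0,0],[0,0,0],[0,0,0],[0,0,0]],"gripper":[0.8,0.8,0.5,0.35,0.35]}' 30
python3 -m crank '{"travel":[[0,0,0],[0,0,0],[0,0,0.5],[0,0,2],[0,0,4]],"turn":[[0,0,0],[0,0,0],[0,0,0],[0,0,0],[0,0,0]],"gripper":[0.35,0.35,0.35,0.35,0.35]}'
python3 -m crank '{"travel":[[0,0,3],[0,0,7],[0,3,12],[0,8,14],[0,12,14]],"turn":[[0,0,0],[0,0,0],[0,0,0],[0,0,0],[0,0,0]],"gripper":[0.35,0.35,0.35,0.35,0.35]}'
python3 - <<'E'
from workcell import bot
import cv2,numpy as np
A=bot.grab_frame("scene")["pixels"];b=bot.grab_frame("top")["pixels"]
cv2.imwrite("pics/m7.png",np.hstack([cv2.resize(A[110:360,240:440],(400,500)),cv2.resize(b[110:360,290:490],(400,500))])[:,:,::-1])
E
```

```text
clock: 15.15
position: [0.365, -0.2238, 0.1075]
tool_rot: [3.139, -0.035, -3.084]
force: [0.1, -0.0, 0.8]
grip_width: 0.0555
finger_force: 0.0
clock: 15.65
position: [0.3646, -0.2235, 0.148]
tool_rot: [3.138, -0.036, -3.084]
force: [-0.3, -0.8, 0.0]
grip_width: 0.0557
finger_force: 0.0
clock: 16.15
position: [0.3656, -0.103, 0.2903]
tool_rot: [3.141, -0.031, -3.086]
force: [1.8, 0.7, -1.0]
grip_width: 0.0553
finger_force: 0.0
```

View pics/m7.png

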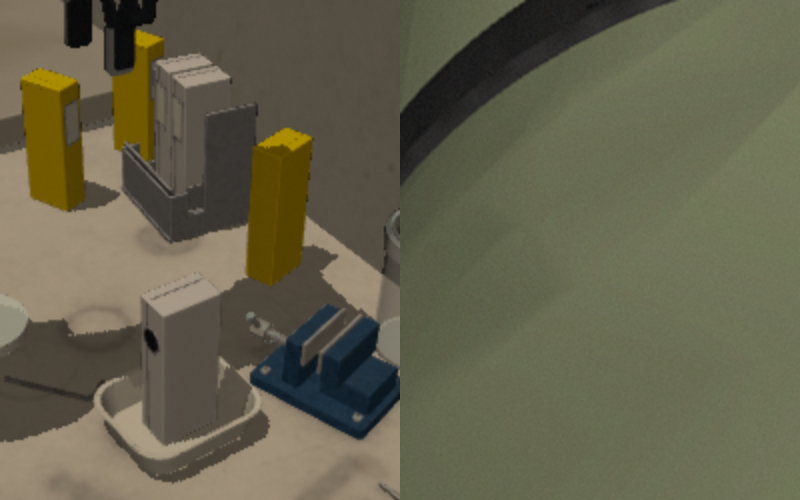

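The box stands upright in the tray (scene crop ~180,360), both neighbours are standing in the bin (~190,125), and the gripper is clear.

```bash
python3 -m crank '{"travel":[[0,0,0],[0,0,0],[0,0,0],[0,0,0],[0,0,0]],"turn":[[0,0,0],[0,0,0],[0,0,0],[0,0,0],[0,0,0]],"gripper":[0.35,0.35,0.35,0.35,0.35]}'; python3 -c "
from workcell import bot
print(bot.job_done())"
```

```text
clock: 16.75
position: [0.3649, -0.1042, 0.2875]
tool_rot: [3.139, -0.035, -3.085]
force: [0.2, 0.4, 0.4]
grip_width: 0.0557
finger_force: 0.0
the job is handed in; nothing more can be done
None
```

The box with the finger hole was tipped forward, gripped by the sides of its spine and lifted out. It now stands upright in the tray, with both neighbours still standing in the bin; I handed the job in at about 17 s, and the highest wrist force I read was about 50 N, when the box touched the tray floor.

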